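# Move a chromatography plate from the rack to the developing tank

## Task

Draw the glass chromatography plate with the blue edge strip straight up out of the wooden slotted rack and stand it, blue edge up, in the open glass developing tank. Lower it to the floor of the tank rather than dropping it, let go, and leave the plates with the yellow and red edges in their slots.

Things in the scene. Friction and masses are not known exactly. Their poses are not given: they have to be found in the camera images.
- plate_blue: White-coated glass plate, 140 g, with a BLUE plastic strip along its top edge, upright in a slot of a fixed wooden rack. 100 mm wide (its x), 122 mm high (its z, up); glass 4 mm thick (its y); strip 10 mm thick, over the top 22 mm. Origin: centre of underside, 8 mm above the table. Three plates stand parallel in random order, 80 mm apart along their y, 70 mm free between strips.
- tank: Open clear glass box with black rim and dark base, fixed to the table. Outside 152 mm (its x) by 68 mm (its y), rim 85 mm above the table; inside 140 by 56 mm, flat floor 6 mm above the table. Origin: centre of its underside, z up. The plate's width goes along the tank's x; let go, it may lean on the rim, its strip above the rim.
- plate_yellow: The same plate with a YELLOW edge strip, in another slot, to be left there; origin and axes as for the blue one. The rack's slots are 7 mm wide and run straight up; rack 134 mm (plates' x) by 214 mm (their y), top 72 mm above the table, so the upper 58 mm of each plate stands free and a plate clears the rack when raised 64 mm.
- plate_red: The same plate with a RED edge strip, in another slot of the rack, to be left there; origin and axes as for the blue one.
Not all that is in view belongs to the job. What is shaped like the plate_blue but purple is not meant.

How it is judged (in metres and radians):
On the way:
1. the blue-edged plate is drawn up clear of the rack (its underside more than 75 mm above the table) (height (world z) of plate_blue above 0.075 m), for 0.1 s.
At the end, for the whole second after the job is handed in: Blue-edged plate at rest inside the tank, blue edge up, leaning under 43 degrees, underside centre within 30 mm of the tank centre along both tank axes and under 20 mm above the tank underside; yellow- and red-edged plates within 15 mm of their starts (x of plate_blue in the frame of tank between -0.03 and 0.03 m and y of plate_blue in the frame of tank between -0.03 and 0.03 m and z of plate_blue in the frame of tank below 0.02 m and angle between plate_blue's own z axis and vertical below 0.75 rad and linear speed of plate_blue below 0.02 m/s and distance of each of plate_yellow, plate_red from where it was at the start of the episode below 0.015 m); the robot touches nothing.
It fails at once if the yellow- or red-edged plate is pulled up or shifted by more than 25 mm (distance of any of plate_yellow, plate_red from where it was at the start of the episode above 0.025 m).
It fails at once if the blue-edged plate is dropped into the tank (faster than 0.7 m/s inside it, a fall of over 25 mm) (horizontal distance between plate_blue and tank below 0.04 m and z of plate_blue in the frame of tank below 0.085 m and linear speed of plate_blue above 0.7 m/s).
It also fails if it takes over 45 s, if anything falls off the work surface, if the arm or the gripper's body presses on something with over 40 N, if the wrist force passes 120 N, or if a joint passes its speed limit or range.

## Robot

A 7-joint arm with a two-finger parallel gripper is mounted at the origin on the work surface. World frame = base frame: x ahead of the robot, y to its left, z up, the work surface at z = 0. Lengths are in m, angles in degrees, forces in N, time in s.
With the tool pointing down it reaches from about 0.4 to 0.9 m from the base axis. Payload 5.6 kg.
Tool frame: the origin (TCP) lies midway between the tips of the shut fingers; the grasp point (between the pads) lies 19 mm behind it; z points along the fingers, x is the direction in which the jaws open and shut, and the axes are right-handed (so a half turn about z gives the same grasp; the last joint's range is limited). The gripper opens to 92 mm and grips with 3 to 60 N. Pads are 20 mm wide; open, the fingers measure 128 mm over their backs; the gripper's body (75 mm by 189 mm) begins 69 mm behind the grasp point.
Start: joints at [-77.578, 26.786, -0.665, 91.828, 0.344, 61.387, -3.226], TCP at [0.167, 0.628, 0.215] pointing down, gripper open.
Joint ranges: [-144.91, 144.91], [-17.63, 115.5], [-89.93, 88.59], [15.96, 139.68], [-74.01, 254.01], [8.47, 105.57], [-167.45, 167.45]. Speed limits (degrees/s): [147.25, 147.25, 180, 180, 180, 180, 180].

## Interface

Orientations are given as [roll, pitch, yaw] about the fixed x, y, z axes, in that order (R = Rz(yaw) Ry(pitch) Rx(roll)).
In Python, from workcell import bot gives the robot as it stands. The module is installed in compiled form; this text tells all that it offers.
- The arm moves only by the tool jog_arm, never from a script. Its argument "plan" is one flat list of numbers, 7 for each row, row after row: the shift along the tool's x, y, z in m, then the turn, a rotation vector about the tool's x, y, z in degrees, then the opening, from 0 (shut) to 1 (fully open). A call has 1 to 12 rows; each row shifts and turns the commanded pose from where the row before left it, along the tool's axes as they then stand; what a row does not reach is not made up. A row lasts 1/10 s, in which the tool goes at most 50 mm and 8.59 degrees, less where a joint would pass 70% of its speed; a pose out of reach is approached as far as the arm can. A call is refused whole if a number of a shift passes 0.05 or a number of a turn 8.59, either way. A call with a gripper value outside its range is refused whole. The fingers move at their own pace and stop on an object; "newtons" is the grip in N (left out, the last holds). Time passes only in rows, so rows that do not move let the fingers close. It gives the time, the measured TCP pose, the force and the opening at its end, in the units of the state.
- bot.sense(): the state, without advancing time (a new reading comes with each control period).
- bot.grab_frame(name): name is "scene" or "top"; returns a dict with "frame" (420x560x3 uint8, blue, green, red), "intrinsics" (3x3 intrinsics, pixels), "R" (3x3) and "t" (3): a world point X has camera coordinates R X + t. Camera axes: x right, y down, z forward; pixel columns grow to the right and rows downward; lengths in m; the calibration is good to about 2 mm. A picture is of the moment at which its call begins. There is no depth.
- bot.finish_job(): hands the job in, once; it reports no verdict.
Trained networks look in a picture, given as the dict that the camera call returned (one of the last four; its "shot" number tells which), for a name from the list of things; names that differ only in an ending like _2 or _b are one class to them, and where a whole thing is asked for, a point or a joint stands for the part that bears it (a point fixed in the world has none). Each returns a list of dicts, best first, with "score" (0 to 1); they miss things now and then, are a little off and sometimes report something else, mostly with a low value. They report only what shows in the picture. A call takes as long as a camera call. They do not tell look-alikes from the thing itself.
- bot.regions_of(picture, query): "pixels" (420x560 bool, what is visible of it).
- bot.place_of(picture, query): "at" ([x, y, z] in m, in world coordinates, good to about 4 mm: a listed point, or the origin of a listed thing).
The state is a dict: "time": time; "q": joint angles; "dq": joint speeds; "tau": joint torques, N m; "ee_pos": TCP position; "orientation": TCP orientation; "contact_force": force on the tool from outside, world axes, zero at the start; "moment": the same for the moment, N m; "gripper_width": finger opening in m.
Only numpy, scipy, OpenCV 4.12 (cv2) and the standard library are available. Lean on these libraries where they do the work, as an engineer would, in place of code of your own. Each camera call takes 0.05 s, during which the arm holds its last target. There are 200 camera calls.

## Working session

There is one attempt and no reset: what is moved stays moved. The work goes in short steps, Python scripts to look and compute and a tool call to move; the robot and the scene stay as the last step left them, time stands still between calls to the robot, and variables do not carry over. Pictures are saved under pics/ and viewed, about 8 in all and at most 12, crops included, and the job is handed in when it is done.

Besides the shell and the picture viewer there is one more tool, called as name(argument=value, ...) on one line, values as JSON. jog_arm: Moves the arm, as the interface text tells. Its arguments: {"type":"object","properties":{"plan":{"type":"array"},"newtons":{"type":"number"}},"required":["plan"]}

```bash
mkdir -p pics
python3 - <<'E'
from workcell import bot
import cv2,numpy as np
s=bot.sense();print({k:np.round(v,3).tolist() for k,v in s.items()})
P={n:bot.grab_frame(n) for n in("scene","top")}
cv2.imwrite("pics/a_scene.png",P["scene"]["frame"]);cv2.imwrite("pics/a_top.png",P["top"]["frame"])
for n,p in P.items():
  print(n,np.round(p["intrinsics"],1).tolist(),np.round(-p["R"].T@p["t"],3),np.round(p["R"],3).tolist())
  for q in("plate_blue","plate_yellow","plate_red","tank"):
    print(q,[(np.round(d["at"],3).tolist(),round(d["score"],2)) for d in bot.place_of(p,q)])
    for d in bot.regions_of(p,q):
      v,u=np.nonzero(d["pixels"]);print("   reg",round(d["score"],2),len(u),u.min(),u.max(),v.min(),v.max())
E
```

```text
{'time': 0.0, 'q': [-77.58, 26.836, -0.664, 91.881, 0.342, 61.386, -3.228], 'dq': [0.018, 0.135, -0.004, 0.014, 0.071, 0.027, 0.007], 'tau': [0.001, -52.058, -0.013, -24.374, -0.057, 0.018, 0.0], 'ee_pos': [0.167, 0.628, 0.214], 'orientation': [179.994, 0.101, 75.11], 'contact_force': [-0.041, 0.641, -0.836], 'moment': [0.003, -0.003, -0.018], 'gripper_width': 0.092}
scene [[478.0, 0.0, 272.3], [0.0, 478.0, 211.4], [0.0, 0.0, 1.0]] [1.033 0.315 0.963] [[-0.592, 0.806, 0.007], [0.689, 0.51, -0.515], [-0.419, -0.3, -0.857]]
plate_blue [([0.512, -0.282, 0.009], 0.88), ([0.665, -0.252, -0.003], 0.81)]
   reg 0.74 929 183 213 99 145
plate_yellow [([0.508, -0.206, 0.01], 0.59)]
   reg 0.93 965 209 240 112 159
plate_red [([0.502, -0.124, 0.008], 0.75), ([0.503, -0.205, 0.007], 0.7)]
   reg 0.64 843 240 266 125 173
tank [([0.556, 0.206, 0.0], 0.82)]
   reg 0.79 3246 322 400 213 290
top [[427.0, 0.0, 282.4], [0.0, 427.0, 212.1], [0.0, 0.0, 1.0]] [0.46  0.003 0.78 ] [[-0.011, -1.0, 0.001], [-0.984, 0.01, -0.175], [0.175, -0.003, -0.985]]
plate_blue [([0.663, -0.254, 0.004], 0.97), ([0.512, -0.279, 0.009], 0.75)]
   reg 0.71 2026 438 477 221 287
   reg 0.56 709 401 458 131 195
plate_yellow [([0.506, -0.207, 0.008], 0.85)]
   reg 0.75 1545 393 425 225 290
plate_red [([0.502, -0.124, 0.008], 0.78)]
   reg 0.77 1117 349 372 229 294
tank [([0.558, 0.204, 0.004], 0.76)]
   reg 0.62 4865 125 201 185 282
```

View pics/a_scene.png

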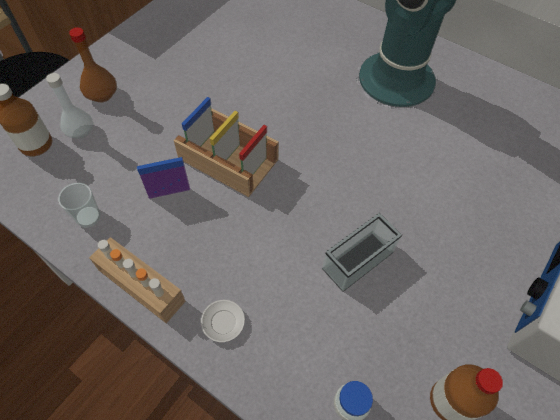

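View pics/a_top.png

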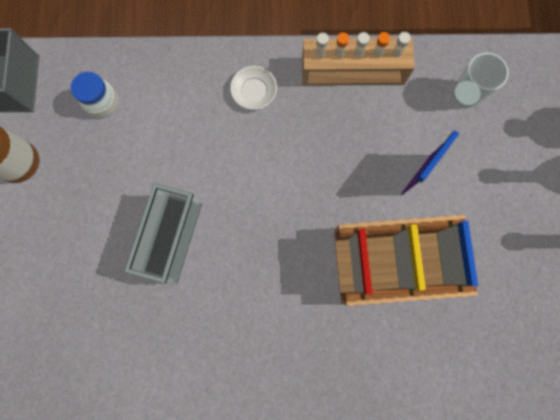

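The scene view shows the rack with blue, yellow and red strips at about (198,113), (225,132) and (255,148). The purple decoy with the blue strip is at (163,176), and the tank is at (362,250). In the top view the blue rack plate is at (468,254) and the tank at (162,233). The networks' blue plate at (0.512,-0.281) is the one in the rack, and (0.664,-0.253) is the decoy. Next I'll refine the poses by fitting silhouettes in both views.

```bash
cat > fit.py <<'E'
import numpy as np,cv2
from scipy.optimize import minimize
def box(p,lx,ly,z0,z1):
    x,y,a=p;c,s=np.cos(a),np.sin(a)
    return np.array([[x+c*i*lx/2-s*j*ly/2,y+s*i*lx/2+c*j*ly/2,z] for i in(-1,1) for j in(-1,1) for z in(z0,z1)])
def proj(P,X):
    c=X@P["R"].T+P["t"];u=c@P["intrinsics"].T;return u[:,:2]/u[:,2:]
def hull(P,X,sh):
    m=np.zeros(sh,np.uint8);h=cv2.convexHull(proj(P,X).astype(np.float32))
    cv2.fillConvexPoly(m,np.round((h*4)*16).astype(np.int32),1,shift=4);return m>0
def fit(views,p0,dims):
    big=[(P,cv2.resize(m.astype(np.uint8),None,fx=4,fy=4)>0) for P,m in views]
    def cost(p):
        return sum(1-(lambda h:(h&m).sum()/(h|m).sum())(hull(P,box(p,*dims),m.shape)) for P,m in big)
    sim=np.array([p0]+[np.add(p0,d) for d in([.015,0,0],[0,.015,0],[0,0,.15])])
    r=minimize(cost,p0,method="Nelder-Mead",options=dict(initial_simplex=sim,xatol=1e-4,fatol=1e-4))
    return r.x,r.fun
def colour(P,name,near,r=40):
    f=cv2.cvtColor(P["frame"],cv2.COLOR_BGR2HSV);h,s,v=[f[...,i].astype(int) for i in range(3)]
    k={"blue":(h>100)&(h<122),"yellow":(h>20)&(h<35),"red":(h<6)|(h>174)}[name]&(s>150)&(v>60)
    n,l,st,c=cv2.connectedComponentsWithStats(k.astype(np.uint8))
    i=min((i for i in range(1,n) if st[i,4]>40),key=lambda i:np.hypot(*(c[i]-near)));return l==i
E
python3 - <<'E'
from workcell import bot
from fit import *
S,T=bot.grab_frame("scene"),bot.grab_frame("top")
for n,p0 in dict(blue=(.512,-.281,.1),yellow=(.507,-.206,.1),red=(.502,-.124,.1)).items():
    ms=[(P,colour(P,n,proj(P,np.array([[p0[0],p0[1],.12]]))[0])) for P in(S,T)]
    for vs in(ms,ms[:1],ms[1:]):
        x,f=fit(vs,p0,(.1,.01,.108,.13));print(n,[int(m.sum()) for _,m in vs],np.round(x[:2],4),round(np.degrees(x[2]),2),round(f,3))
ms=[(P,bot.regions_of(P,"tank")[0]["pixels"]) for P in(S,T)]
for a in(-.1,-.3):
  for vs in(ms,ms[:1],ms[1:]):
    x,f=fit(vs,(.557,.205,a),(.152,.068,0,.085));print("tank",np.round(x[:2],4),round(np.degrees(x[2]),2),round(f,3))
E
```

```text
blue [150, 622] [ 0.5111 -0.2845] 5.97 0.887
blue [150] [ 0.5108 -0.2832] 7.62 0.599
blue [622] [ 0.5104 -0.2844] 2.01 0.282
yellow [246, 664] [ 0.5045 -0.2053] 4.07 0.474
yellow [246] [ 0.5072 -0.2034] 6.36 0.318
yellow [664] [ 0.5055 -0.2056] 4.08 0.133
red [259, 507] [ 0.4988 -0.125 ] 4.94 0.494
red [259] [ 0.4987 -0.1241] 6.33 0.249
red [507] [ 0.5003 -0.1252] 3.65 0.22
tank [0.5527 0.2042] -15.99 0.07
tank [0.5531 0.2056] -15.72 0.018
tank [0.5525 0.2035] -15.96 0.024
tank [0.5528 0.2044] -16.26 0.069
tank [0.553  0.2056] -15.82 0.018
tank [0.5524 0.2033] -16.23 0.024
```

Fits agree: the plates are 80 mm apart with yaw about 4°, blue at about (0.5105,-0.2845), and the tank at (0.553,0.2045) with yaw -16°. I'll turn the tool so the jaws close along the plate's y (yaw 94°) and move over.

jog_arm(plan=[0,0,0,0,0,-6.3,0.4,0,0,0,0,0,-6.3,0.4,0,0,0,0,0,-6.3,0.4,-0.035,0.03,0,0,0,0,0.4,-0.035,0.03,0,0,0,0,0.4,-0.035,0.03,0,0,0,0,0.4,-0.035,0.03,0,0,0,0,0.4,-0.035,0.03,0,0,0,0,0.4,-0.035,0.03,0,0,0,0,0.4,-0.035,0.03,0,0,0,0,0.4,-0.035,0.03,0,0,0,0,0.4,-0.035,0.03,0,0,0,0,0.4], newtons=25)

```text
time: 2.3
ee_pos: [0.4596, 0.3314, 0.215]
orientation: [180.0, -0.0, 94.0]
contact_force: [0.7, 0.8, 0.1]
gripper_width: 0.0368
```

```bash
cat > go.py <<'E'
import sys,numpy as np
from workcell import bot
from scipy.spatial.transform import Rotation as Ro
x,y,z,yaw=map(float,sys.argv[1:5]);s=bot.sense()
R=Ro.from_euler("xyz",s["orientation"],degrees=True);G=Ro.from_euler("xyz",[180,0,yaw],degrees=True)
print(round(s["time"],2),"pos",np.round(s["ee_pos"],4),np.round(s["orientation"],2),"q",np.round(s["q"],1),"F",np.round(s["contact_force"],1),"w",round(s["gripper_width"],4))
print("shift",np.round(R.inv().apply(np.array([x,y,z])-s["ee_pos"]),4),"turn",np.round((R.inv()*G).as_rotvec(degrees=True),2))
E
python3 go.py .5105 -.2845 .215 94
```

```text
2.3 pos [0.4596 0.3314 0.215 ] [ 1.7997e+02 -3.0000e-02  9.4010e+01] q [-41.9  18.6   3.4 104.   -1.3  57.4  56. ] F [0.7 0.8 0.1] w 0.0368
shift [-6.18e-01  7.70e-03 -4.00e-04] turn [ 0.03 -0.03  0.01]
```

jog_arm(plan=[-0.045,0,0,0,0,0,0.4,-0.045,0,0,0,0,0,0.4,-0.045,0,0,0,0,0,0.4,-0.045,0,0,0,0,0,0.4,-0.045,0,0,0,0,0,0.4,-0.045,0,0,0,0,0,0.4,-0.045,0,0,0,0,0,0.4,-0.045,0,0,0,0,0,0.4,-0.045,0,0,0,0,0,0.4,-0.045,0,0,0,0,0,0.4,-0.045,0,0,0,0,0,0.4,-0.045,0,0,0,0,0,0.4])

```text
time: 3.5
ee_pos: [0.4962, -0.2076, 0.2149]
orientation: [179.9, 0.0, 94.0]
contact_force: [0.9, -0.0, -0.4]
gripper_width: 0.0368
```

```bash
python3 go.py .5105 -.2845 .1 94
```

```text
3.5 pos [ 0.4962 -0.2076  0.2149] [179.95   0.    94.02] q [  1.   16.1  21.8 108.8  -7.1  56.3 120. ] F [ 0.9 -0.  -0.4] w 0.0368
shift [-0.0777  0.0088  0.115 ] turn [0.05 0.   0.02]
```

jog_arm(plan=[-0.039,0.0045,0,0,0,0,0.4,-0.039,0.0045,0,0,0,0,0.4,0,0,0.035,0,0,0,0.4,0,0,0.03,0,0,0,0.4,0,0,0,0,0,0,0.4,0,0,0,0,0,0,0.4])

```text
time: 4.1
ee_pos: [0.5107, -0.283, 0.1499]
orientation: [-180.0, -0.0, 94.0]
contact_force: [0.1, -1.0, 0.6]
gripper_width: 0.0368
```

```bash
python3 go.py .5105 -.2845 .1 94
python3 - <<'E'
from workcell import bot
import cv2,numpy as np
a=bot.grab_frame("top")["frame"][170:320,320:500];b=bot.grab_frame("scene")["frame"][60:210,150:330]
cv2.imwrite("pics/b.png",np.vstack([cv2.resize(a,None,fx=2,fy=2),cv2.resize(b,None,fx=2,fy=2)])[:600])
E
```

```text
4.1 pos [ 0.5107 -0.283   0.1499] [-1.7997e+02 -1.0000e-02  9.4020e+01] q [  8.6  25.4  22.  105.8 -11.9  51.1 130.2] F [ 0.1 -1.   0.6] w 0.0368
shift [-0.0015 -0.0003  0.0499] turn [-0.03 -0.01  0.02]
```

View pics/b.png

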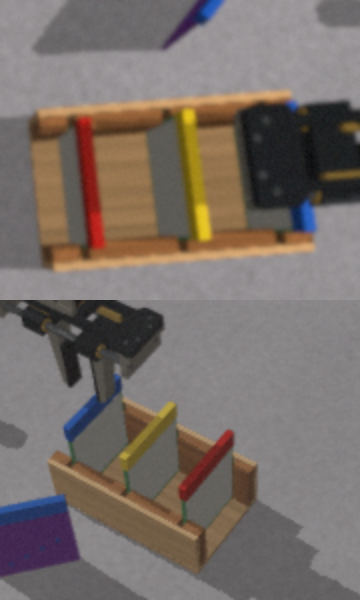

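The scene crop shows the two fingers, tips about (70,380) and (105,395), straddling the blue strip's line. The body is well clear of yellow. I'll go down and close.

jog_arm(plan=[-0.001,0,0.025,0,0,0,0.4,0,0,0.02,0,0,0,0.4,0,0,0.005,0,0,0,0.4,0,0,0,0,0,0,0.05,0,0,0,0,0,0,0.05,0,0,0,0,0,0,0.05,0,0,0,0,0,0,0.05,0,0,0,0,0,0,0.05], newtons=25)

```text
time: 5.0
ee_pos: [0.5114, -0.284, 0.1008]
orientation: [179.9, 0.0, 94.0]
contact_force: [-0.5, 1.9, 5.8]
gripper_width: 0.0096
```

jog_arm(plan=[0,0,-0.005,0,0,0,0.05,0,0,-0.01,0,0,0,0.05,0,0,-0.01,0,0,0,0.05,0,0,-0.01,0,0,0,0.05,0,0,0,0,0,0,0.05])

```text
time: 5.5
ee_pos: [0.5117, -0.2846, 0.1365]
orientation: [179.8, 0.1, 94.0]
contact_force: [-0.2, -0.0, -0.3]
gripper_width: 0.0099
```

jog_arm(plan=[0,0,-0.015,0,0,0,0.05,0,0,-0.015,0,0,0,0.05,0,0,-0.015,0,0,0,0.05,0,0,-0.015,0,0,0,0.05,0,0,-0.015,0,0,0,0.05,0,0,-0.005,0,0,0,0.05,0,0,0,0,0,0,0.05,0,0,0,0,0,0,0.05])

```text
time: 6.3
ee_pos: [0.5104, -0.2837, 0.2142]
orientation: [-180.0, -0.0, 94.0]
contact_force: [0.5, 0.1, -0.8]
gripper_width: 0.0095
```

```bash
python3 go.py .553 .2045 .215 74
python3 - <<'E'
from workcell import bot
import cv2
for n in("scene","top"):
  p=bot.grab_frame(n)
  for q in("plate_blue","plate_yellow","plate_red"):print(n,q,[(d["at"],d["score"]) for d in bot.place_of(p,q)])
  if n=="scene":cv2.imwrite("pics/c.png",cv2.resize(p["frame"][20:220,120:340],None,fx=2,fy=2))
E
```

```text
6.3 pos [ 0.5104 -0.2837  0.2142] [-1.7996e+02 -3.0000e-02  9.4020e+01] q [  7.4  21.   23.4 102.7  -9.6  58.3 128.5] F [ 0.5  0.1 -0.8] w 0.0095
shift [ 0.4841  0.0767 -0.0006] turn [-4.000e-02 -2.000e-02  2.002e+01]
scene plate_blue [([0.507, -0.2795, 0.1216], 0.89)]
scene plate_yellow [([0.5071, -0.2035, 0.0113], 0.81)]
scene plate_red [([0.5044, -0.1243, 0.011], 0.79)]
top plate_blue [([0.6665, -0.2512, 0.0002], 0.92)]
top plate_yellow [([0.5048, -0.2035, 0.0075], 0.77)]
top plate_red [([0.4986, -0.1229, 0.0096], 0.72)]
```

View pics/c.png

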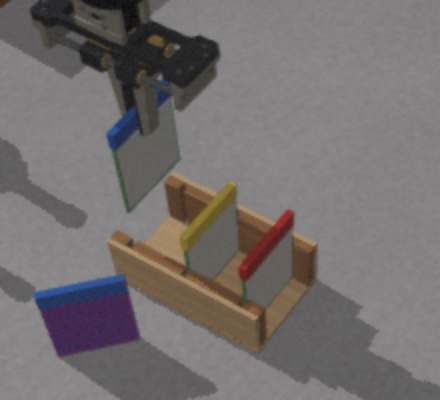

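The blue plate hangs upright in the jaws at crop (145,150), clear of the rack, and yellow and red are unmoved. Its underside at 0.122 is below the other plates' tops at 0.130, so I'll raise it 60 mm before crossing.

jog_arm(plan=[0,0,-0.02,0,0,0,0.05,0,0,-0.02,0,0,0,0.05,0,0,-0.02,0,0,0,0.05,0.02,0,0,0,0,0,0.05,0.035,0,0,0,0,0,0.05,0.035,0,0,0,0,0,0.05,0.035,0,0,0,0,0,0.05,0.035,0,0,0,0,0,0.05,0.035,0,0,0,0,0,0.05,0.035,0,0,0,0,0,0.05,0.035,0,0,0,0,0,0.05,0.035,0,0,0,0,0,0.05])

```text
time: 7.9
ee_pos: [0.4894, 0.0166, 0.2748]
orientation: [180.0, -0.0, 94.0]
contact_force: [0.3, -0.1, -0.8]
gripper_width: 0.0099
```

jog_arm(plan=[0.035,0.01,0,0,0,0,0.05,0.035,0.015,0,0,0,0,0.05,0.035,0.015,0,0,0,0,0.05,0.035,0.015,0,0,0,0,0.05,0.03,0.012,0,0,0,0,0.05,0.014,0.01,0,0,0,0,0.05,0,0,0,0,0,5,0.05,0,0,0,0,0,5,0.05,0,0,0,0,0,5,0.05,0,0,0,0,0,5,0.05,0,0,0,0,0,0,0.05,0,0,0,0,0,0,0.05])

```text
time: 9.1
ee_pos: [0.5536, 0.2042, 0.2745]
orientation: [-180.0, 0.0, 74.1]
contact_force: [-0.1, -0.1, -1.3]
gripper_width: 0.0102
```

```bash
python3 go.py .553 .2045 .215 74
python3 - <<'E'
from workcell import bot
from fit import *
V={n:bot.grab_frame(n) for n in("scene","top")}
for n,P in V.items():
  print(n,[(d["at"],d["score"]) for d in bot.place_of(P,"plate_blue")],[d["at"] for d in bot.place_of(P,"tank")])
a,b=[cv2.resize(V[n]["frame"][r:r+200,c:c+200],None,fx=2,fy=2) for n,r,c in(("scene",120,260),("top",130,70))]
cv2.imwrite("pics/d.png",np.hstack([a,b]))
E
```

```text
9.1 pos [0.5536 0.2042 0.2745] [-1.800e+02  1.000e-02  7.413e+01] q [-31.8  17.7  10.4  97.4  -3.5  65.3  53.7] F [-0.1 -0.1 -1.3] w 0.0102
shift [ 0.0002 -0.0006  0.0595] turn [-0.    0.01  0.13]
scene [([0.6634, -0.2515, -0.0028], 0.93), ([0.5538, 0.2091, 0.1807], 0.85)] [[0.5535, 0.2074, 0.0012]]
top [([0.6644, -0.2541, 0.001], 0.91)] [[0.5562, 0.2038, 0.0039]]
```

View pics/d.png

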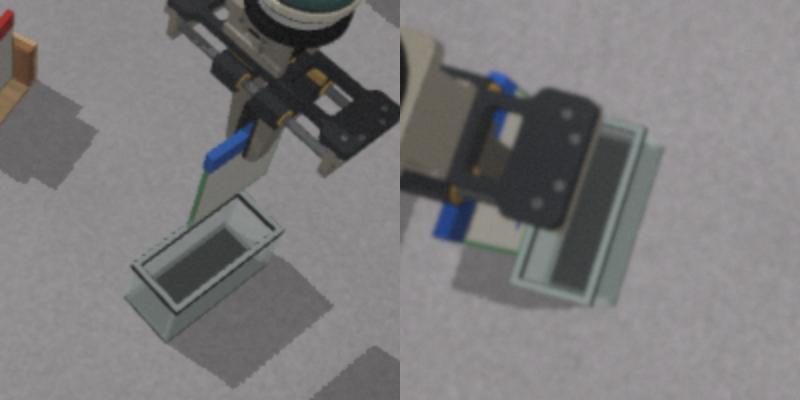

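The plate is aligned lengthwise above the tank, and the blue strip is level. I'll tilt it 10° towards the tank's +y side so it leans on the rim predictably, and shift so its base lands about 8 mm off centre.

jog_arm(plan=[0.012,0,0,0,-5,0,0.05,0.012,0,0,0,-5,0,0.05,0,0,0,0,0,0,0.05])

```text
time: 9.7
ee_pos: [0.5596, 0.2324, 0.2721]
orientation: [-179.9, 10.0, 74.4]
contact_force: [-0.1, 0.2, -2.1]
gripper_width: 0.01
```

```bash
cat > tk.py <<'E'
from workcell import bot
import numpy as np
from scipy.spatial.transform import Rotation as Ro
s=bot.sense();R=Ro.from_euler("xyz",s["orientation"],degrees=True);p=s["ee_pos"]
T=Ro.from_euler("z",-16,degrees=True);b=p+R.apply([0,0,.0928])
print(s["time"],"base in tank",np.round(T.inv().apply(b-[.553,.2045,0]),4),"tcp",np.round(p,4),np.round(s["orientation"],2))
for base in([0,.008,.045],[0,.008,.010],[0,.008,.0065]):print(base,"shift",np.round(R.inv().apply(T.apply(base)+[.553,.2045,0]-b),4))
E
python3 tk.py
```

```text
9.7 base in tank [-0.0014  0.0125  0.1807] tcp [0.5596 0.2324 0.2721] [-179.89   10.01   74.43]
[0, 0.008, 0.045] shift [0.0192 0.0017 0.1344]
[0, 0.008, 0.01] shift [0.0253 0.0017 0.1689]
[0, 0.008, 0.0065] shift [0.0259 0.0017 0.1723]
```

jog_arm(plan=[-0.0044,0.0017,0.0008,0,0,0,0.05,0.004,0,0.0223,0,0,0,0.05,0.004,0,0.0223,0,0,0,0.05,0.004,0,0.0223,0,0,0,0.05,0.004,0,0.0223,0,0,0,0.05,0,0,0,0,0,0,0.05])

```text
time: 10.3
ee_pos: [0.5591, 0.2198, 0.1806]
orientation: [-179.8, 10.2, 73.9]
contact_force: [-0.4, -0.8, -1.9]
gripper_width: 0.0097
```

```bash
python3 tk.py
python3 - <<'E'
from workcell import bot
from fit import *
V={n:bot.grab_frame(n) for n in("scene","top")}
a,b=[cv2.resize(V[n]["frame"][r:r+200,c:c+200],None,fx=2,fy=2) for n,r,c in(("scene",120,260),("top",130,70))]
cv2.imwrite("pics/e.png",np.hstack([a,b]))
E
```

```text
10.3 base in tank [ 0.0013 -0.0001  0.0892] tcp [0.5591 0.2198 0.1806] [-179.79   10.22   73.9 ]
[0, 0.008, 0.045] shift [ 0.0158 -0.0012  0.0421]
[0, 0.008, 0.01] shift [ 0.022  -0.001   0.0765]
[0, 0.008, 0.0065] shift [ 0.0227 -0.001   0.08  ]
```

View pics/e.png

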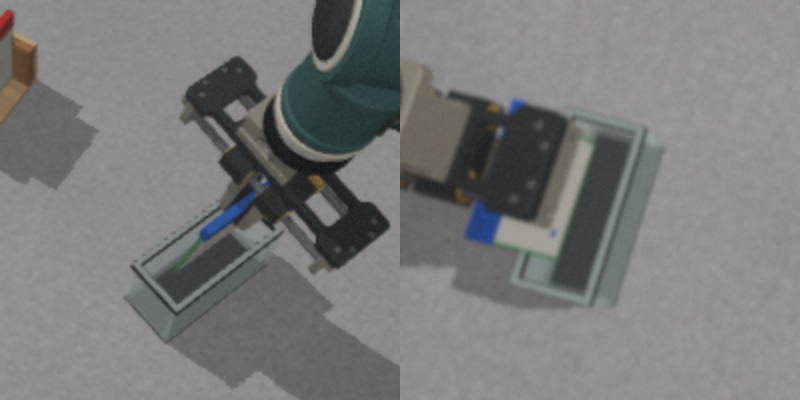

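The plate is tilted and just above the tank opening. Its lower edge (green, scene crop about (190,255)) is inside the rim. I'll shift 8 mm and lower it.

jog_arm(plan=[0.0079,-0.001,-0.0014,0,0,0,0.05,0.0035,0,0.0195,0,0,0,0.05,0.0035,0,0.0195,0,0,0,0.05,0.0035,0,0.0195,0,0,0,0.05,0,0,0,0,0,0,0.05,0,0,0,0,0,0,0.05])

```text
time: 11.0
ee_pos: [0.5627, 0.2315, 0.1247]
orientation: [179.9, 9.9, 74.0]
contact_force: [0.3, -0.7, -0.4]
gripper_width: 0.0099
```

```bash
python3 tk.py; python3 go.py .553 .2045 .215 74
```

```text
11.0 base in tank [0.002  0.0126 0.0333] tcp [0.5627 0.2315 0.1247] [179.94   9.94  74.02]
[0, 0.008, 0.045] shift [-0.0065 -0.002  -0.0108]
[0, 0.008, 0.01] shift [-0.0005 -0.002   0.0237]
[0, 0.008, 0.0065] shift [ 0.0001 -0.002   0.0271]
11.0 pos [0.5627 0.2315 0.1247] [179.94   9.94  74.02] q [-36.7  32.2  10.2  97.4   2.1  57.7  45. ] F [ 0.3 -0.7 -0.4] w 0.0099
shift [-0.0437 -0.0018 -0.084 ] turn [0.07 9.94 0.02]
```

jog_arm(plan=[0,-0.001,0.01,0,0,0,0.05,0,-0.001,0.008,0,0,0,0.05,0,0,0.004,0,0,0,0.05,0,0,0.002,0,0,0,0.05,0,0,0.001,0,0,0,0.05,0,0,0,0,0,0,0.05,0,0,0,0,0,0,0.05])

```text
time: 11.7
ee_pos: [0.5591, 0.2274, 0.0991]
orientation: [180.0, 10.0, 74.0]
contact_force: [-0.6, 0.5, -1.2]
gripper_width: 0.0101
```

```bash
python3 tk.py
python3 - <<'E'
from workcell import bot
from fit import *
V={n:bot.grab_frame(n) for n in("scene","top")}
for P in V.values(): print([(d["at"],d["score"]) for d in bot.place_of(P,"plate_blue")])
a,b=[cv2.resize(V[n]["frame"][r:r+200,c:c+200],None,fx=2,fy=2) for n,r,c in(("scene",120,260),("top",130,70))]
cv2.imwrite("pics/f.png",np.hstack([a,b]))
E
```

```text
11.7 base in tank [-0.0004  0.0076  0.0077] tcp [0.5591 0.2274 0.0991] [179.98   9.98  74.01]
[0, 0.008, 0.045] shift [-0.0061  0.0004 -0.0368]
[0, 0.008, 0.01] shift [ 0.      0.0004 -0.0024]
[0, 0.008, 0.0065] shift [0.0006 0.0004 0.0011]
[([0.6655, -0.2542, -0.0022], 0.74)]
[([0.554, 0.2149, 0.0112], 0.8), ([0.6678, -0.2512, 0.0028], 0.73)]
```

View pics/f.png

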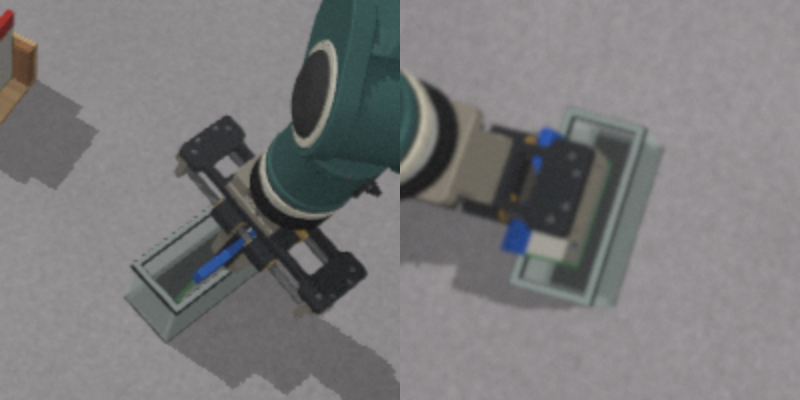

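The plate is in the tank with the strip above the rim, scene crop about (225,260). It is about 1–2 mm above the floor, so I'll nudge down to contact.

jog_arm(plan=[0,0,0.001,0,0,0,0.05,0,0,0.001,0,0,0,0.05,0,0,0,0,0,0,0.05])

```text
time: 12.2
ee_pos: [0.559, 0.2273, 0.0976]
orientation: [180.0, 10.0, 74.0]
contact_force: [-1.7, 0.9, 4.3]
gripper_width: 0.0097
```

Floor contact is felt: Fz went from -1.2 to +4.3 N. I'll release.

jog_arm(plan=[0,0,0,0,0,0,0.15,0,0,0,0,0,0,0.2,0,0,0,0,0,0,0.25,0,0,0,0,0,0,0.3,0,0,0,0,0,0,0.3,0,0,0,0,0,0,0.3])

```text
time: 12.8
ee_pos: [0.5588, 0.2268, 0.0968]
orientation: [-180.0, 10.0, 74.0]
contact_force: [-0.4, 0.3, -0.1]
gripper_width: 0.0272
```

Run:
```python
from workcell import bot
from fit import *
V={n:bot.grab_frame(n) for n in("scene","top")}
print(bot.sense()["contact_force"],bot.sense()["gripper_width"])
a,b=[cv2.resize(V[n]["frame"][r:r+200,c:c+200],None,fx=2,fy=2) for n,r,c in(("scene",120,260),("top",130,70))]
cv2.imwrite("pics/g.png",np.hstack([a,b]))
```

```text
[-0.52156622  0.1232828   1.1147812 ] 0.02754717527864718
```

View pics/g.png

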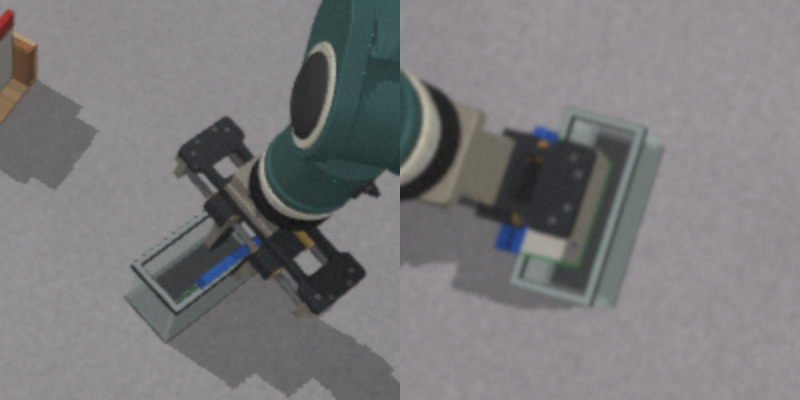

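The plate has settled onto the +y rim, with the jaws open around the strip at scene crop (228,262). I'll withdraw along the tool axis.

jog_arm(plan=[0.002,0,0,0,0,0,0.35,0,0,-0.01,0,0,0,0.35,0,0,-0.015,0,0,0,0.35,0,0,-0.02,0,0,0,0.35,0,0,-0.04,0,0,0,0.35,0,0,-0.04,0,0,0,0.35,-0.02,0,-0.04,0,0,0,0.35,-0.05,0,0,0,0,0,0.35,-0.05,0,0,0,0,0,0.35,-0.05,0,0,0,0,0,0.35,-0.05,0,0,0,0,0,0.35,0,0,0,0,0,0,0.35])

```text
time: 14.1
ee_pos: [0.507, 0.0411, 0.3007]
orientation: [179.8, 10.0, 73.4]
contact_force: [-0.1, -0.2, 0.7]
gripper_width: 0.0319
```

Run:
```python
from workcell import bot
from fit import *
V={n:bot.grab_frame(n) for n in("scene","top")}
for n,P in V.items():
  for q in("plate_blue","plate_yellow","plate_red","tank"):print(n,q,[(np.round(d["at"],4).tolist(),round(d["score"],2)) for d in bot.place_of(P,q)])
a,b=[cv2.resize(V[n]["frame"][r:r+200,c:c+200],None,fx=2,fy=2) for n,r,c in(("scene",120,260),("top",130,70))]
cv2.imwrite("pics/h.png",np.hstack([a,b]))
```

```text
scene plate_blue [([0.6663, -0.2525, 0.0003], 0.7), ([0.5527, 0.2139, 0.006], 0.64)]
scene plate_yellow [([0.5071, -0.204, 0.007], 0.88)]
scene plate_red [([0.5001, -0.1218, 0.0079], 0.72)]
scene tank [([0.5503, 0.203, -0.0], 0.62)]
top plate_blue [([0.6666, -0.2527, 0.0014], 0.64)]
top plate_yellow [([0.5056, -0.2042, 0.0088], 0.77)]
top plate_red [([0.5019, -0.1215, 0.0064], 0.92)]
top tank []
```

View pics/h.png

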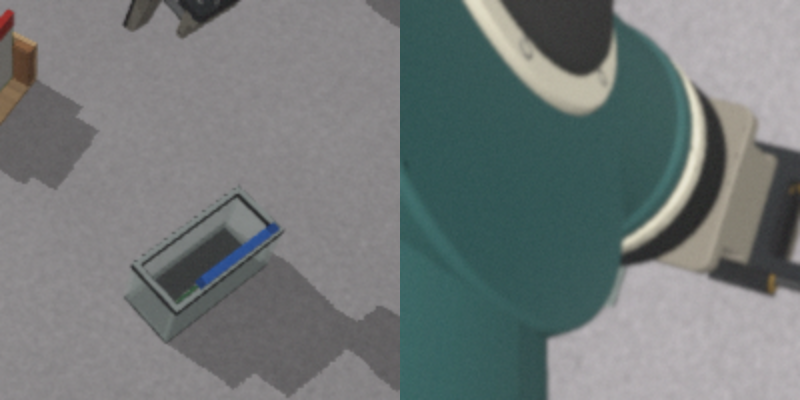

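The plate leans on the tank's +y rim, strip up at scene crop (238,256). Its base is at about (0.553,0.214,0.006), some 9 mm from the tank centre. The arm is clear, so I'll hand in.

```bash
python3 -c "
from workcell import bot
print(bot.finish_job(), bot.sense()['time'])"
```

```text
the job is handed in; nothing more can be done
the job is handed in; nothing more can be done
```

The blue-edged plate now stands blue edge up in the developing tank, leaning lightly on the +y rim, and I handed the job in at about 14–15 s. I drew it straight up until its underside was well above 75 mm and carried it over the other two plates. Then I lowered it, tilted 10°, until I felt the floor (about 4 N), let go and backed the arm off.

**Last checks:**
- **Blue plate:** the scene camera put its underside centre at about (0.553, 0.214, 0.006), roughly 9 mm off the tank centre. I estimate the lean at 13–15° but did not measure it.
- **Yellow and red plates:** both are within about 3 mm of where they started.
- **Robot:** the wrist force was near zero and the arm was clear.

**Limits and disagreements:**
- The top camera could not confirm the final placing, because the arm hid the tank from it. That result rests on the scene camera alone.
- The network ranked the purple look-alike first for "plate_blue" in several pictures. I ruled it out by position and by eye.
- The colour fit of the blue strip was poor in the scene view, so I took its position from the top-view fit and the 80 mm plate spacing.

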